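Record a pointing guide for a capacitor swap

TASK

Record a rework guide for the overhead camera: press the large record button on the grey box (leave the small stop button alone), then point straight down at the tall capacitor on the circuit board, with the fingertips two or three centimetres above the middle of its top, and hold there for two seconds. Then point in the same way at the matching tall spare in the parts tray, hold two seconds, and finish still pointing at it. Nothing is picked up: do not touch the board, the tray, any capacitor or the other things on the bench.

Things in the scene. Friction and masses are not known exactly. Their poses are not given: they have to be found in the camera images.
- board: brown circuit board, 150 x 200 mm along its x and y, lying level on two aluminium holder rails, its top 35 mm above the bench; fixed. It carries three upright round capacitors (listed), a transformer and a finned heat sink (tops 65 mm above the bench) and a low terminal block. Origin: bench level under its centre
- board_tall: upright cylindrical capacitor, black sleeve and bare aluminium top, 25 mm diameter, 55 mm high: the tallest of the three fixed on the circuit board, at any of three places. Origin: centre of its underside, on the board's top, z up
- board_small: upright cylindrical capacitor, black sleeve and bare aluminium top, 18 mm diameter, 30 mm high: the thinnest of the three fixed on the circuit board, at any of three places. Origin: centre of its underside, on the board's top, z up
- board_wide: upright cylindrical capacitor, black sleeve and bare aluminium top, 40 mm diameter, 25 mm high: the widest and lowest of the three fixed on the circuit board, at any of three places. Origin: centre of its underside, on the board's top, z up
- board_tall_top (a point): centre of the top face of the tall capacitor on the board (90 mm above the bench), z up
- tray: grey plastic parts tray, 210 x 75 mm along its x and y, 22 mm high, walls and floor 4 mm, three compartments in a row along its x, one loose upright spare capacitor in each, in any order; fixed, left or right of the board. Origin: centre of its underside
- spare_tall: loose spare capacitor standing upright in the parts tray, black with aluminium top, same shape as board_tall: 25 mm diameter, 55 mm high: the tallest of the spares. Origin: centre of its underside, 4 mm above the bench, z up
- spare_small: loose spare capacitor standing upright in the parts tray, black with aluminium top, same shape as board_small: 18 mm diameter, 30 mm high: the thinnest of the spares. Origin: centre of its underside, 4 mm above the bench, z up
- spare_wide: loose spare capacitor standing upright in the parts tray, black with aluminium top, same shape as board_wide: 40 mm diameter, 25 mm high: the widest and lowest of the spares. Origin: centre of its underside, 4 mm above the bench, z up
- spare_tall_top (a point): centre of the top face of the tall spare capacitor (59 mm above the bench), z up
- panel: grey recorder box, 160 x 90 x 45 mm (x, y, z), fixed, on the side of the board away from the tray, at any yaw; two white push buttons in black housings on its top, 80 mm apart along its x: the large one is record, the small one is stop. Origin: centre of its underside
- record (a joint): travel of the record button, m: 0 up, 0.006 fully pressed; a spring (1.5 N at first, 5 N at full travel) returns it
- record_top (a point): centre of the top of the large record button (34 mm diameter, white), about 67 mm above the bench; press straight down
- stop (a joint): travel of the stop button, m: 0 up, 0.006 fully pressed; spring return
- stop_top (a point): centre of the top of the small stop button (18 mm diameter, white)
- solder_reel: bystander: green flanged reel, 56 mm diameter, 41 mm high, standing on the bench. Origin: centre of its underside
- tape_roll: bystander: black roll of tape lying flat, 64 mm diameter, 19 mm high. Origin: centre of its underside
- screwdriver: bystander: small screwdriver with yellow handle, 160 mm long, lying on the bench beyond the board. Origin: its middle, at the bench; handle towards its -x

How it is judged:
On the way, in this order (a step that is already met when the one before it is completed fails the run):
1. the large record button is pressed down (value of joint record above 0.004 m), for 0.05 s.
2. the tool points down at the tall capacitor on the board and dwells 1.5 s (horizontal distance between the grasp point and board_tall_top below 0.016 m and z of the grasp point in the frame of board_tall_top between 0.019 and 0.08 m and angle between the grasp point's own z axis and vertical above 2.3 rad and value of joint record below 0.0015 m), for 1.5 s.
3. the tool points down at the tall spare in the tray and dwells 1.5 s (horizontal distance between the grasp point and spare_tall_top below 0.016 m and z of the grasp point in the frame of spare_tall_top between 0.019 and 0.08 m and angle between the grasp point's own z axis and vertical above 2.3 rad), for 1.5 s.
At the end, for the whole second after the job is handed in: The tool still points down (within 48 degrees) at the tall spare, TCP within 16 mm sideways of the middle of its top and 19 to 80 mm above it; both buttons up; spares upright and within 5 mm, reel, tape and screwdriver within 12 mm of where they began (all of step 3 and value of joint each of record, stop below 0.0015 m and distance of each of spare_tall, spare_small, spare_wide from where it was at the start of the episode below 0.005 m and angle between each of spare_tall, spare_small, spare_wide's own z axis and vertical below 0.1 rad and distance of each of solder_reel, tape_roll, screwdriver from where it was at the start of the episode below 0.012 m); the robot touches nothing.
It fails at once if the stop button is pressed (over 2 mm) (value of joint stop above 0.002 m).
It fails at once if the robot touches the board or a capacitor on it (contact force between any of the fingers, the arm and board above 0.3 N or contact force between any of the fingers, the arm and board_tall above 0.3 N or contact force between any of the fingers, the arm and board_small above 0.3 N or contact force between any of the fingers, the arm and board_wide above 0.3 N).
It fails at once if the robot touches the tray or a spare capacitor (contact force between any of the fingers, the arm and tray above 0.3 N or contact force between any of the fingers, the arm and spare_tall above 0.3 N or contact force between any of the fingers, the arm and spare_small above 0.3 N or contact force between any of the fingers, the arm and spare_wide above 0.3 N).
It fails at once if a spare is moved or lifted by more than 5 mm (distance of any of spare_tall, spare_small, spare_wide from where it was at the start of the episode above 0.005 m).
It fails at once if the reel, the tape or the screwdriver is touched, or moved by more than 12 mm ((contact force between any of the fingers, the arm and solder_reel above 0.3 N or contact force between any of the fingers, the arm and tape_roll above 0.3 N or contact force between any of the fingers, the arm and screwdriver above 0.3 N) or distance of any of solder_reel, tape_roll, screwdriver from where it was at the start of the episode above 0.012 m).
It also fails if it takes over 48 s, if anything falls off the work surface, if the arm or the gripper's body presses on something with over 40 N, if the wrist force passes 120 N, or if a joint passes its speed limit or range.

ROBOT

A 6-joint arm with a two-finger parallel gripper is mounted at the origin on the work surface. World frame = base frame: x ahead of the robot, y to its left, z up, the work surface at z = 0. Lengths are in m, angles in rad, forces in N, time in s.
With the tool pointing down it reaches from about 0.425 to 0.95 m from the base axis. Payload 3.5 kg.
Tool frame: the origin (TCP) lies between the finger pads, 19 mm behind the fingertips; this is the grasp point; z points along the fingers, y is the line along which they close (so a half turn about z gives the same grasp; the last joint's range is limited). The gripper opens to 85 mm and grips with 20 to 120 N. Pads are 22 mm wide; open, the fingers measure 114 mm over their backs; the gripper's body (76 mm by 85 mm) begins 54 mm behind the grasp point. The pads swing forward as they close: fully open they stand 13 mm farther back than shut.
Start: joints at [1.146, 0.286, 1.577, -0, 1.279, -0.15], TCP at [0.183, 0.65, 0.25] pointing down, gripper open.
Joint ranges: [-2.77, 2.77], [-0.9, 2.22], [0.21, 2.48], [-1.53, 4.67], [0.24, 2.81], [-2.84, 2.84]. Speed limits (rad/s): [2.79, 2.79, 3.14, 3.14, 3.14, 3.14].

INTERFACE

Orientations are given as a unit quaternion [x, y, z, w].
In Python, from plant import ctrl gives the robot as it stands. The module is installed in compiled form; this text tells all that it offers.
- The arm moves only by the shell command python3 -m crank 'ROWS' [OPENING] [FORCE]. ROWS is JSON, a list of rows, each a list of 6 numbers: the shift along the tool's x, y, z in cm, then the turn, a rotation vector about the tool's x, y, z in rad. In form: [[tx, ty, tz, rx, ry, rz], ...]. A call has 1 to 10 rows; each row is the pose to reach, as a shift and turn from the pose commanded when the call began, along the tool's axes at that moment; what a row does not reach only later rows make up. A row lasts 1/10 s, in which the tool goes at most 50 mm and 8.59 degrees, less where a joint would pass 70% of its speed; a pose out of reach is approached as far as the arm can. A call with a gripper value outside its range is refused whole. OPENING is the opening, from 0 (shut) to 1 (fully open), set as the call begins (- or left out, the last holds). The fingers move at their own pace and stop on an object; FORCE is the grip in N (left out, the last holds). Time passes only in rows, so rows that repeat a pose let the fingers close. It gives the time, the measured TCP pose, the force, the opening and the grip force at its end, in the units of the state.
- ctrl.get_state(): the state, without advancing time (a new reading comes with each control period).
- ctrl.read_camera(name): name is "scene" or "top" or "wrist"; returns (picture, depth): 420x560x3 uint8, blue, green, red; 420x560 float32, m along the optical axis (not along the pixel's ray), 0 where there is no reading.
- ctrl.camera_info(name): a dict with "K" (3x3 intrinsics, pixels), "origin" and "orientation" of the camera in the world. Camera axes: x right, y down, z forward; pixel columns grow to the right and rows downward; lengths in m; the calibration is good to about 2 mm. A picture is of the moment at which its call begins: read the wrist's pose just before it. camera_info takes no time and is no camera call; for the wrist camera it gives the pose at the moment of the call.
- ctrl.sign_off(): hands the job in; it is judged then, once.
The state is a dict: "time": time; "qpos": joint angles; "dq": joint speeds; "joint_efforts": joint torques, N m; "eef_pos": TCP position; "tcp_rot": TCP orientation; "contact_force": force on the tool from outside, world axes, zero at the start; "wrist_torque": the same for the moment, N m; "opening": opening from 0.0 (shut) to 1.0 (fully open); "finger_force": force on a finger pad.
Only numpy, scipy, OpenCV 4.12 (cv2) and the standard library are available. Lean on these libraries where they do the work, as an engineer would, in place of code of your own. Each camera call takes 0.05 s, during which the arm holds its last target. There are 200 camera calls.

## Working session

There is one attempt and no reset: what is moved stays moved. The work goes in short steps, Python scripts to look and compute and a shell command to move; the robot and the scene stay as the last step left them, time stands still between calls to the robot, and variables do not carry over. Pictures are saved under pics/ and viewed, at most 10 in all, crops included, and the job is handed in when it is done.

```bash
mkdir -p pics; cat > h.py <<'E'
import numpy as np, cv2
from plant import ctrl
from scipy.spatial.transform import Rotation as R
def cloud(name):
    i=ctrl.camera_info(name); im,d=ctrl.read_camera(name)
    K=np.array(i["K"]); v,u=np.mgrid[:420,:560]
    p=np.stack([(u-K[0,2])/K[0,0]*d,(v-K[1,2])/K[1,1]*d,d],-1)
    P=p@R.from_quat(i["orientation"]).as_matrix().T+np.array(i["origin"]) if np.array(i["orientation"]).size==4 else p@np.array(i["orientation"]).T+np.array(i["origin"])
    P[d==0]=np.nan
    return im,d,P
E
python3 - <<'E'
from h import *
s=ctrl.get_state(); print(s)
for n in ("top","scene"):
    print(n,ctrl.camera_info(n))
    im,d,P=cloud(n); cv2.imwrite(f"pics/{n}0.png",im); np.savez(f"{n}0.npz",im=im,d=d,P=P)
E
```

```text
{'time': 0.0, 'qpos': array([ 1.14599868e+00,  2.87175204e-01,  1.57817375e+00, -1.88583996e-05,
        1.27857750e+00, -1.50015487e-01]), 'dq': array([ 2.53986917e-03, -4.69729767e-04, -1.05982839e-04, -1.54187772e-03,
       -9.72521554e-05,  7.48325565e-04]), 'joint_efforts': array([ 4.86522167e-04, -4.05977869e+01, -2.92628074e+01, -8.32409341e-05,
        5.81801301e-03,  6.33616295e-06]), 'eef_pos': array([0.18288506, 0.64912114, 0.24864251]), 'tcp_rot': array([ 1.36956455e-01,  9.90576382e-01, -1.12159534e-03, -3.22120658e-04]), 'contact_force': array([-0.09548208, -0.99898238,  0.01108696]), 'wrist_torque': array([ 0.05931286,  0.03824468, -0.04531391]), 'finger_force': 0.0, 'opening': 1.0011311587337293}
top {'K': array([[394.2979643 ,   0.        , 280.32186875],
       [  0.        , 394.2979643 , 206.47522354],
       [  0.        ,   0.        ,   1.        ]]), 'origin': array([ 0.55626195, -0.01617252,  0.8764032 ]), 'orientation': array([ 0.71621393, -0.69747585,  0.00076055, -0.02375864])}
scene {'K': array([[461.58357731,   0.        , 280.73124756],
       [  0.        , 461.58357731, 212.9481165 ],
       [  0.        ,   0.        ,   1.        ]]), 'origin': array([ 1.10533067, -0.26705978,  0.87526631]), 'orientation': array([ 0.80578163,  0.51066177, -0.15660373, -0.25576511])}
```

View pics/top0.png

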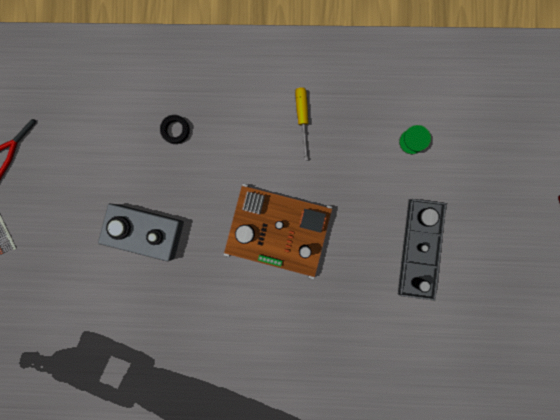

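View pics/scene0.png

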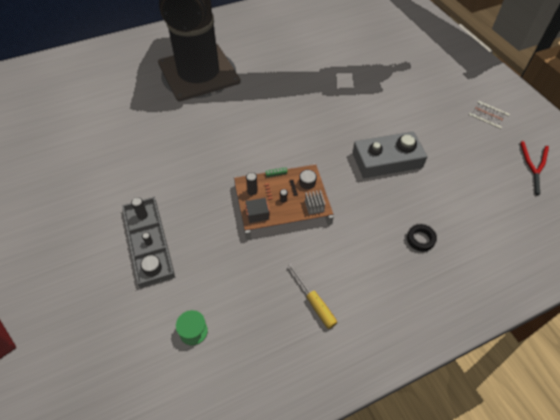

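The top view shows the large record button at (117,228) and stop at (155,237). The tall board capacitor is at about (306,252), and the tall spare at about (425,286) in the nearest compartment. The scene view agrees: tall ones at (252,184) and (138,208), record at (408,143).

```bash
python3 - <<'E'
from h import *
def comp(n,seed,zlo,zhi,r):
    z=np.load(n+"0.npz");P=z["P"];m=(P[...,2]>zlo)&(P[...,2]<zhi)
    v,u=np.mgrid[:420,:560]; m&=(abs(u-seed[0])<r)&(abs(v-seed[1])<r)
    nn,l,st,c=cv2.connectedComponentsWithStats(m.astype(np.uint8))
    for k in range(1,nn):
        if st[k,4]<8: continue
        q=P[l==k]; ctr,rad=cv2.minEnclosingCircle(q[:,:2].astype(np.float32))
        print(n,seed,"px",c[k].round(1),"n",st[k,4],"mean",q.mean(0).round(4),"medz",np.median(q[:,2]).round(4),"circ",np.round(ctr,4),round(rad,4))
for n,sd in (("top",[(117,228),(155,237),(306,252),(425,286)]),("scene",[(408,143),(376,148),(252,178),(138,203)])):
    for s,(a,b) in zip(sd,[(.059,.08),(.055,.08),(.08,.1),(.05,.07)]): comp(n,s,a,b,20)
for n,pts in (("top",[(430,217),(424,247),(245,234),(279,225),(313,218),(255,202),(416,138),(175,129)]),):
    P=np.load(n+"0.npz")["P"]
    for u,v in pts: print((u,v),P[v,u].round(3))
E
```

```text
top (117, 228) px [115.9 227.6] n 213 mean [0.5313 0.3519 0.0655] medz 0.0656 circ [0.5321 0.3528] 0.0176
top (155, 237) px [153.9 236.9] n 162 mean [0.5138 0.2733 0.0597] medz 0.0574 circ [0.514  0.2748] 0.0167
top (306, 252) px [304.8 251.6] n 121 mean [ 0.4948 -0.0413  0.0885] medz 0.0885 circ [ 0.4946 -0.0416] 0.0124
top (425, 286) px [423.9 285.8] n 125 mean [ 0.4299 -0.2869  0.0569] medz 0.0569 circ [ 0.4292 -0.2876] 0.0126
scene (408, 143) px [407.1 139.9] n 134 mean [0.5332 0.3505 0.0654] medz 0.0657 circ [0.5304 0.3502] 0.0196
scene (376, 148) px [375.5 146.9] n 106 mean [0.5165 0.2725 0.06  ] medz 0.0581 circ [0.5144 0.2736] 0.0177
scene (252, 178) px [250.8 177. ] n 98 mean [ 0.4974 -0.0432  0.088 ] medz 0.0888 circ [ 0.4956 -0.0421] 0.0134
scene (138, 203) px [136.7 201.9] n 103 mean [ 0.4326 -0.2885  0.0573] medz 0.0576 circ [ 0.4311 -0.2883] 0.0132
(430, 217) [ 0.571 -0.308  0.026]
(424, 247) [ 0.508 -0.294  0.033]
(245, 234) [0.525 0.083 0.058]
(279, 225) [0.546 0.012 0.062]
(313, 218) [ 0.562 -0.057  0.066]
(255, 202) [0.593 0.066 0.04 ]
(416, 138) [ 0.737 -0.271  0.04 ]
(175, 129) [0.755 0.255 0.001]
```

```bash
cat > go.py <<'E'
from h import *; import sys
s=ctrl.get_state(); t=np.array(list(map(float,sys.argv[1:4])))
r=R.from_quat(s["tcp_rot"])
print("t",s["time"],"pos",s["eef_pos"].round(4),"F",s["contact_force"].round(2),"tool cm",(r.inv().apply(t-s["eef_pos"])*100).round(2),"down",r.as_matrix()[:,2].round(3))
E
python3 -m crank '[[-5,-2.3,1,0,0,0],[-9,-4.1,2.2,0,0,0],[-13,-6,3.1,0,0,0],[-17,-7.8,4.1,0,0,0],[-21,-9.7,5,0,0,0],[-25.5,-11.7,6.1,0,0,0],[-30,-13.8,7.2,0,0,0],[-34,-15.7,8.2,0,0,0],[-38,-17.5,9.2,0,0,0],[-41.6,-19.2,10,0,0,0]]' 0; python3 -m crank '[[0,0,0,0,0,0],[0,0,0,0,0,0],[0,0,0,0,0,0],[0,0,0,0,0,0],[0,0,0,0,0,0]]'; python3 go.py .532 .352 .10
```

```text
time: 1.1
eef_pos: [0.5324, 0.3501, 0.1488]
tcp_rot: [0.137, 0.991, -0.0, -0.001]
contact_force: [-0.2, 0.3, -0.3]
opening: -0.001
finger_force: 0.0
time: 1.6
eef_pos: [0.5306, 0.3531, 0.1504]
tcp_rot: [0.136, 0.991, 0.0, 0.0]
contact_force: [-0.2, 0.7, 0.1]
opening: -0.003
finger_force: 0.0
t 1.6 pos [0.5306 0.3531 0.1504] F [-0.21  0.7   0.08] tool cm [-0.16 -0.07  5.04] down [ 0.  0. -1.]
```

```bash
python3 -m crank '[[0,0,2,0,0,0],[0,0,4,0,0,0],[0,0,5.5,0,0,0],[0,0,6,0,0,0],[0,0,6.2,0,0,0],[0,0,6.4,0,0,0],[0,0,6.6,0,0,0],[0,0,6.8,0,0,0]]'; python3 -m crank '[[0,0,0.1,0,0,0],[0,0,0.2,0,0,0],[0,0,0.2,0,0,0]]'; python3 go.py .532 .352 .08
```

```text
time: 2.4
eef_pos: [0.5321, 0.3524, 0.0833]
tcp_rot: [0.137, 0.991, 0.001, 0.001]
contact_force: [0.5, -0.1, 3.7]
opening: 0.001
finger_force: 1.4
time: 2.7
eef_pos: [0.5321, 0.3524, 0.0809]
tcp_rot: [0.137, 0.991, 0.001, 0.001]
contact_force: [0.4, 1.2, 3.3]
opening: 0.005
finger_force: 2.1
t 2.7 pos [0.5321 0.3524 0.0809] F [0.43 1.19 3.31] tool cm [ 0.   -0.04  0.09] down [ 0.002  0.001 -1.   ]
```

```bash
python3 -m crank '[[0,0,0.1,0,0,0],[0,0,0.2,0,0,0],[0,0,0.2,0,0,0]]'; python3 -m crank '[[0,0,0.05,0,0,0],[0,0,0.1,0,0,0],[0,0,0.1,0,0,0]]'
```

```text
time: 3.0
eef_pos: [0.5322, 0.3524, 0.0797]
tcp_rot: [0.137, 0.991, 0.0, 0.001]
contact_force: [-2.0, -0.9, 8.2]
opening: 0.003
finger_force: 4.5
time: 3.3
eef_pos: [0.5322, 0.3524, 0.0797]
tcp_rot: [0.137, 0.991, 0.0, 0.001]
contact_force: [-2.8, -1.6, 12.2]
opening: -0.003
finger_force: 6.3
```

Bottomed out (force well past 5 N, position stalled). Next I'll retreat straight up.

```bash
python3 -m crank '[[0,0,-1,0,0,0],[0,0,-3,0,0,0],[0,0,-6,0,0,0],[0,0,-7.5,0,0,0],[0,0,-7.5,0,0,0],[0,0,-7.5,0,0,0]]'; python3 go.py .495 -.042 .15
```

```text
time: 3.9
eef_pos: [0.5309, 0.3517, 0.151]
tcp_rot: [0.137, 0.991, -0.0, -0.001]
contact_force: [0.4, -0.4, 0.0]
opening: 0.0
finger_force: 0.0
t 3.9 pos [0.5309 0.3517 0.151 ] F [ 0.42 -0.42  0.04] tool cm [ -7.23 -38.86   0.13] down [-0.001 -0.001 -1.   ]
```

```bash
python3 -m crank '[[-0.7,-4,0,0,0,0],[-1.5,-8,0,0,0,0],[-2.2,-12,0,0,0,0],[-3,-16,0,0,0,0],[-3.7,-20,0,0,0,0],[-4.5,-24,0,0,0,0],[-5.2,-28,0,0,0,0],[-6,-32,0,0,0,0],[-6.7,-36,0,0,0,0],[-7.2,-38.9,0,0,0,0]]'; python3 -m crank '[[0,0,0,0,0,0],[0,0,0,0,0,0],[0,0,0,0,0,0]]'; python3 go.py .495 -.042 .135
python3 - <<'E'
from h import *
im,d,P=cloud("scene"); cv2.imwrite("pics/s1.png",im)
E
```

```text
time: 4.9
eef_pos: [0.4934, -0.0437, 0.1499]
tcp_rot: [0.138, 0.99, 0.0, -0.002]
contact_force: [0.4, 0.6, 0.4]
opening: -0.002
finger_force: 0.0
time: 5.2
eef_pos: [0.4946, -0.041, 0.1509]
tcp_rot: [0.137, 0.991, 0.0, -0.001]
contact_force: [-0.0, -0.4, 0.6]
opening: 0.0
finger_force: 0.0
t 5.2 pos [ 0.4946 -0.041   0.1509] F [-0.01 -0.42  0.58] tool cm [-0.07 -0.08  1.59] down [-0.002  0.001 -1.   ]
```

View pics/s1.png

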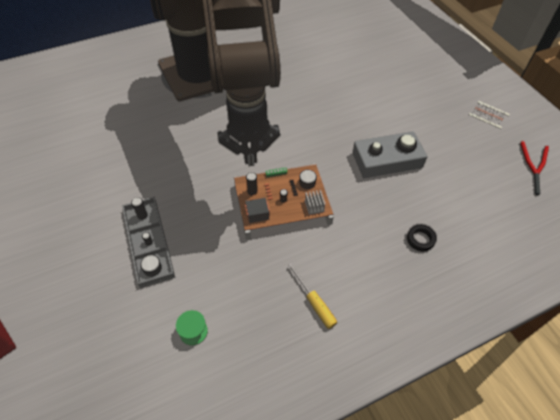

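The fingertips are at (251,158), right above the tall capacitor's top at (252,177), and nothing has been disturbed. I'll lower to about 2.5 cm clearance and hold.

```bash
python3 -m crank '[[0,0,0.5,0,0,0],[0,0,1,0,0,0],[0,0,1.5,0,0,0],[0,0,1.5,0,0,0],[0,0,1.5,0,0,0]]'; python3 -m crank '[[0,0,0,0,0,0],[0,0,0,0,0,0],[0,0,0,0,0,0],[0,0,0,0,0,0],[0,0,0,0,0,0],[0,0,0,0,0,0],[0,0,0,0,0,0],[0,0,0,0,0,0],[0,0,0,0,0,0],[0,0,0,0,0,0]]' >/dev/null;python3 -m crank '[[0,0,0,0,0,0],[0,0,0,0,0,0],[0,0,0,0,0,0],[0,0,0,0,0,0],[0,0,0,0,0,0],[0,0,0,0,0,0],[0,0,0,0,0,0],[0,0,0,0,0,0],[0,0,0,0,0,0],[0,0,0,0,0,0]]' ;python3 -m crank '[[0,0,0,0,0,0],[0,0,0,0,0,0],[0,0,0,0,0,0],[0,0,-1.5,0,0,0],[0,0,-1.5,0,0,0]]'; python3 go.py .4305 -.288 .15
```

```text
time: 5.75
eef_pos: [0.495, -0.0418, 0.1367]
tcp_rot: [0.137, 0.991, 0.0, -0.0]
contact_force: [0.2, 0.1, 0.3]
opening: 0.001
finger_force: 0.0
time: 7.75
eef_pos: [0.4952, -0.042, 0.137]
tcp_rot: [0.137, 0.991, 0.0, 0.0]
contact_force: [0.6, 0.5, -0.4]
opening: -0.001
finger_force: 0.0
time: 8.25
eef_pos: [0.4964, -0.0423, 0.1537]
tcp_rot: [0.137, 0.991, -0.0, 0.002]
contact_force: [1.0, -0.1, 1.1]
opening: -0.001
finger_force: 0.0
t 8.25 pos [ 0.4964 -0.0423  0.1537] F [ 1.   -0.08  1.06] tool cm [ -0.32 -25.44   0.38] down [ 0.004 -0.001 -1.   ]
```

```bash
python3 -m crank '[[-0.1,-3,0,0,0,0],[-0.1,-6,0,0,0,0],[-0.2,-9,0,0,0,0],[-0.2,-12,0,0,0,0],[-0.3,-15,0,0,0,0],[-0.3,-18,0,0,0,0],[-0.4,-21,0,0,0,0],[-0.4,-24,0,0,0,0],[-0.4,-25.4,0,0,0,0],[-0.4,-25.4,0,0,0,0]]'; python3 -m crank '[[0,0,0,0,0,0],[0,0,0,0,0,0],[0,0,0,0,0,0]]'; python3 go.py .4305 -.288 .104
python3 - <<'E'
from h import *
im,d,P=cloud("scene"); cv2.imwrite("pics/s2.png",im)
E
```

```text
time: 9.25
eef_pos: [0.4297, -0.2887, 0.1518]
tcp_rot: [0.138, 0.99, 0.0, 0.0]
contact_force: [0.3, 0.3, -0.4]
opening: -0.003
finger_force: 0.0
time: 9.55
eef_pos: [0.4304, -0.2863, 0.1519]
tcp_rot: [0.136, 0.991, 0.0, -0.0]
contact_force: [0.4, -0.3, -0.8]
opening: -0.0
finger_force: 0.0
t 9.55 pos [ 0.4304 -0.2863  0.1519] F [ 0.37 -0.32 -0.76] tool cm [-0.06 -0.16  4.79] down [-0.  0. -1.]
```

View pics/s2.png

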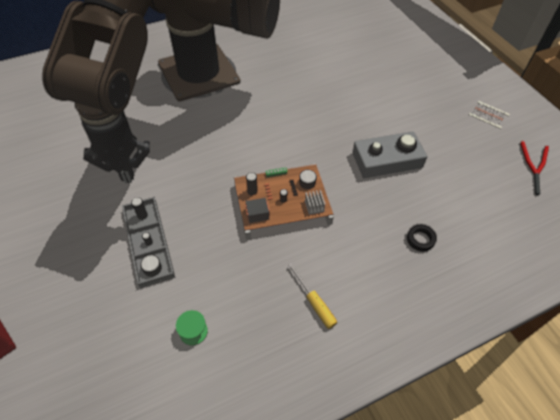

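The closed fingertips are at (127,176), above the tall spare's top at (138,202). The tray and everything else are unmoved. I'll descend to about 2.5 cm clearance and hold.

```bash
python3 -m crank '[[0,0,1,0,0,0],[0,0,2,0,0,0],[0,0,3,0,0,0],[0,0,4,0,0,0],[0,0,4.5,0,0,0],[0,0,4.7,0,0,0],[0,0,4.7,0,0,0]]'; python3 -m crank '[[0,0,0,0,0,0],[0,0,0,0,0,0],[0,0,0,0,0,0],[0,0,0,0,0,0],[0,0,0,0,0,0],[0,0,0,0,0,0],[0,0,0,0,0,0],[0,0,0,0,0,0],[0,0,0,0,0,0],[0,0,0,0,0,0]]' >/dev/null;python3 -m crank '[[0,0,0,0,0,0],[0,0,0,0,0,0],[0,0,0,0,0,0],[0,0,0,0,0,0],[0,0,0,0,0,0],[0,0,0,0,0,0],[0,0,0,0,0,0],[0,0,0,0,0,0],[0,0,0,0,0,0],[0,0,0,0,0,0]]' >/dev/null; python3 -m crank '[[0,0,0,0,0,0],[0,0,0,0,0,0],[0,0,0,0,0,0]]'; python3 go.py .4305 -.288 .104
python3 - <<'E'
from h import *
im,d,P=cloud("scene"); cv2.imwrite("pics/s3.png",im[100:320,20:240].repeat(2,0).repeat(2,1))
E
```

```text
time: 10.3
eef_pos: [0.43, -0.2875, 0.1046]
tcp_rot: [0.137, 0.991, 0.0, -0.0]
contact_force: [0.3, -0.0, 0.1]
opening: 0.0
finger_force: 0.0
time: 12.6
eef_pos: [0.4301, -0.2875, 0.105]
tcp_rot: [0.137, 0.991, -0.0, 0.0]
contact_force: [-0.5, -0.0, 0.1]
opening: 0.004
finger_force: 0.0
t 12.6 pos [ 0.4301 -0.2875  0.105 ] F [-0.48 -0.04  0.1 ] tool cm [-0.05 -0.04  0.1 ] down [ 0. -0. -1.]
```

View pics/s3.png

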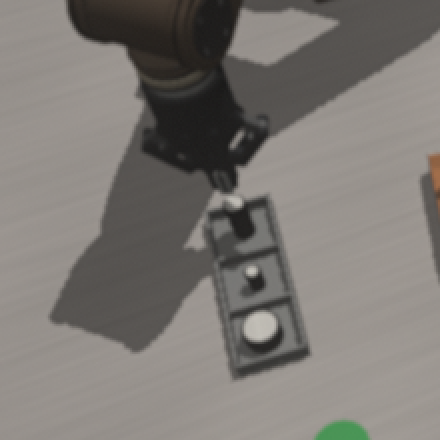

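The fingertips (crop 225,188) hover just above the tall spare's top (233,202), with no contact force. I'll hand in now.

```bash
python3 -c "
from plant import ctrl
print(ctrl.sign_off())"
```

```text
the job is handed in; nothing more can be done
None
```

I pressed record until it bottomed out, pointed at the tall board capacitor and then the tall spare for over 2 s each at about 2.5 cm, and handed in at about 12.6 s still pointing at the spare. I saw no sign of unwanted contact; the sign-off gave no verdict.

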